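# Close the lamp bay of the slit-lamp power unit

## Robot

A 6-joint arm with a two-finger parallel gripper is mounted at the origin on the work surface. World frame = base frame: x ahead of the robot, y to its left, z up, the work surface at z = 0. Lengths are in m, angles in rad, forces in N, time in s.
With the tool pointing down it reaches from about 0.35 to 0.775 m from the base axis. Payload 5.5 kg.
Tool frame: the origin (TCP) lies midway between the tips of the shut fingers; the grasp point (between the pads) lies 19 mm behind it; z points along the fingers, y is the line along which they close (so a half turn about z gives the same grasp; the last joint's range is limited). The gripper opens to 85 mm and grips with 20 to 120 N. Pads are 22 mm wide; open, the fingers measure 114 mm over their backs; the gripper's body (76 mm by 85 mm) begins 54 mm behind the grasp point. The pads swing forward as they close: fully open they stand 13 mm farther back than shut.
Start: joints at [-1.351, 0.313, 0.046, 1.304, 0, 1.431], TCP at [0.202, -0.538, 0.231] pointing down, gripper open.
Joint ranges: [-2.76, 2.76], [-0.86, 1.69], [-1.03, 1.26], [-2.2, 2.34], [-1.47, 1.5], [-3.14, 3.14]. Speed limits (rad/s): [2.57, 2.57, 3.14, 3.14, 3.14, 3.14].

## Interface

Orientations are given as a unit quaternion [w, x, y, z].
In Python, from workcell import get_state, read_camera, camera_info, hand_in, recognise gives the robot as it stands.
- The arm moves only by the tool arm_command, never from a script. Its argument "moves" is one flat list of numbers, 7 for each row, row after row: the opening, from -1 (shut) to 1 (fully open), then the shift along the tool's x, y, z in mm, then the turn, a rotation vector about the tool's x, y, z in rad. A call has 1 to 8 rows; each row shifts and turns the commanded pose from where the row before left it, along the tool's axes as they then stand; what a row does not reach is not made up. A row lasts 1/8 s, in which the tool goes at most 62.5 mm and 10.7 degrees, less where a joint would pass 70% of its speed; a pose out of reach is approached as far as the arm can. A call with a gripper value outside its range is refused whole. The fingers move at their own pace and stop on an object; "newtons" is the grip in N (left out, the last holds). Time passes only in rows, so rows that do not move let the fingers close. It gives the time, the measured TCP pose, the force, the opening and the grip force at its end, in the units of the state.
- get_state(): the state, without advancing time (a new reading comes with each control period).
- read_camera(name): name is "scene" or "top" or "wrist"; returns (picture, depth): 384x512x3 uint8, blue, green, red; 384x512 float32, m along the optical axis (not along the pixel's ray), 0 where there is no reading.
- camera_info(name): a dict with "fovy" (degrees; the focal length in pixels is half the picture's height over the tangent of half this angle, whatever the lens; pixels are square), "cx", "cy" (the principal point, pixels), "k1" (the pictures are not rectified: a ray, as slopes to the right and down, at radius r is drawn at 1 + k1 r^2 times it, then the intrinsics apply), "eye" and "orientation" of the camera in the world; the wrist camera has in their place "tool_from_camera" (4x4, takes a point from camera to tool coordinates, whose origin is the TCP and whose axes are the flange's). Camera axes: x right, y down, z forward; pixel columns grow to the right and rows downward; lengths in m; the calibration is good to about 2 mm. A picture is of the moment at which its call begins: read the wrist's pose just before it. camera_info takes no time and is no camera call.
- hand_in(): hands the job in; it is judged then, once.
Trained networks look in the newest picture that a camera, given by its name, has taken for a name from the list of things; names that differ only in an ending like _2 or _b are one class to them, and where a whole thing is asked for, a point or a joint stands for the part that bears it (a point fixed in the world has none). Each returns a list of dicts, best first, with "confidence" (0 to 1); they miss things now and then, are a little off and sometimes report something else, mostly with a low value. They report only what shows in the picture. A call takes as long as a camera call. They do not tell look-alikes from the thing itself.
- recognise(camera, label): "point" ([column, row] in pixels, amid what is visible of it).
The state is a dict: "clock": time; "joint_pos": joint angles; "qvel": joint speeds; "tau": joint torques, N m; "tcp_pos": TCP position; "orientation": TCP orientation; "wrist_force": force on the tool from outside, world axes, zero at the start; "ft_torque": the same for the moment, N m; "finger_gap": finger opening in m; "grip_force": force on a finger pad.
Only numpy, scipy, OpenCV 4.12 (cv2) and the standard library are available. Lean on these libraries where they do the work, as an engineer would, in place of code of your own. Each camera call takes 0.05 s, during which the arm holds its last target. There are 200 camera calls.

## Task

The used lamp module has been left standing in the open bay of the lamp housing. Stand it upright near the middle of the square steel tray (not the round dish), then slide the loose cover plate off the housing's raised deck and over the bay until its two holes drop over the two pins and it lies flat and fully home on the rim. Leave the other things on the table where they are.

Things in the scene. Friction and masses are not known exactly. Their poses are not given: they have to be found in the camera images.
- housing: Fixed grey metal housing on the table, 170 (its x) by 295 mm (its y), position and yaw vary. Origin on the table surface, mid-width under the line where raised deck (-y part) meets lower bay (+y part). Deck: flat solid top 80 mm above the table, y -150 to 0, x -85 to 85 mm. Bay: y 0 to 145 mm, rim 68 mm above the table, opening x -48 to 48, y 30 to 120 mm, flat floor 20 mm above the table.
- pin_l (a point): Foot, on the rim, of one of two like upright steel pins: housing frame (-40, 20, 68) mm. Pin 8 mm in diameter, 11 mm tall (tip 1 mm below deck level), the upper 6 mm tapering to 4 mm diameter.
- pin_r (a point): Foot of the other pin: housing frame (40, 20, 68) mm.
- seat (a point): Where the cover's origin lies when home: housing frame (0, 69, 68) mm, axes as the housing's; the cover's -y edge is then 4 mm beyond the deck's edge. Pushed along +y the cover rides over the pin tips, tips nose down onto the bay's rim (its rear edge rising up to 10 mm off the deck) and at last drops over the pins by its own weight.
- cover: Loose aluminium cover plate, 120 (its x) by 130 (its y) by 10 mm thick, 0.2 to 0.4 kg, too wide to grip across. Origin at the centre of its underside, z up. Two 14 mm through holes at x -40 and +40, y -49 mm; black slot marks on top. Starts on the deck, off centre by up to 28 mm and out of square by up to 0.35 rad, its +y roughly along the housing's +y.
- lamp: Loose used lamp module standing upright in the bay, about 0.16 kg: dark ribbed foot 45 mm in diameter and 42 mm high, then a white ceramic barrel 36 mm in diameter to 90 mm height. Origin at the centre of its underside, z up along its axis.
- tray: Fixed square steel tray on the table, 130 x 130 x 30 mm, walls 4 mm, floor about 4 mm thick. Origin at the centre of its underside. It changes places with the round dish.
- dish: Fixed round steel dish, 130 mm in diameter, 30 mm high, not to be used. Origin at the centre of its underside.
- case_a: Bystander: black and yellow round lens case, 72 mm in diameter, 60 mm high, beside the housing's +x side. Origin at the centre of its underside.
- case_b: Bystander: black and yellow round lens case, 60 mm in diameter, 50 mm high, beside the housing's -x side. Origin at the centre of its underside.
- carton: Bystander: cardboard box 50 x 90 x 45 mm high beside the housing's -x side. Origin at the centre of its underside.
- bottle: Bystander: white bottle, 60 mm in diameter, 150 mm high, near the +x, -y corner of the housing. Origin at the centre of its underside.
- driver: Bystander: screwdriver lying on the table beside the housing's +x side, about 200 mm long. Origin near its middle.
Things that resemble listed ones, but are neither listed nor needed, are in the scene too. What is meant by the lamp is not pink or red, and is the larger of those in its own colour.

How it is judged:
By the outcome, as a careful person would: the job done as asked, in the order asked, and still so for the second after the job is handed in, with the robot touching nothing.
It also fails if it takes over 72 s, if anything falls off the work surface, if the arm or the gripper's body presses on something with over 40 N, if the wrist force passes 120 N, or if a joint passes its speed limit or range.

## Working session

There is one attempt and no reset: what is moved stays moved. The work goes in short steps, Python scripts to look and compute and a tool call to move; the robot and the scene stay as the last step left them, time stands still between calls to the robot, and variables do not carry over. Pictures are saved under pics/ and viewed, at most 10 in all, crops included, and the job is handed in when it is done.

Besides the shell and the picture viewer there is one more tool, called by a JSON object that holds its "fn" and its "kwargs". arm_command: Moves the arm, as the interface text tells. Its arguments: {"type":"object","properties":{"moves":{"type":"array"},"newtons":{"type":"number"}},"required":["moves"]}

```bash
mkdir -p pics; ls
cat > h.py <<'E'
import numpy as np, cv2
from scipy.spatial.transform import Rotation as R
from workcell import *
def cam(name, st=None):
    i=camera_info(name); f=192/np.tan(np.radians(i["fovy"])/2)
    if name=="wrist":
        T=np.eye(4); q=st["orientation"]; T[:3,:3]=R.from_quat([q[1],q[2],q[3],q[0]]).as_matrix(); T[:3,3]=st["tcp_pos"]
        T=T@np.array(i["tool_from_camera"])
    else:
        q=i["orientation"]; T=np.eye(4)
        q=np.array(q)
        T[:3,:3]=q if q.shape==(3,3) else R.from_quat([q[1],q[2],q[3],q[0]]).as_matrix(); T[:3,3]=i["eye"]
    K=np.array([[f,0,i["cx"]],[0,f,i["cy"]],[0,0,1]]); return T,K,np.array([i["k1"],0,0,0])
def rays(name,px,st=None):
    T,K,d=cam(name,st); s=cv2.undistortPoints(np.array(px,float).reshape(-1,1,2),K,d).reshape(-1,2)
    return T,np.c_[s,np.ones(len(s))]
def at_z(name,px,z,st=None):
    T,r=rays(name,px,st); w=r@T[:3,:3].T; return T[:3,3]+w*((z-T[2,3])/w[:,2])[:,None]
def cloud(name,depth,st=None):
    v,u=np.mgrid[:384,:512]; T,r=rays(name,np.c_[u.ravel(),v.ravel()],st)
    P=(r*depth.reshape(-1,1))@T[:3,:3].T+T[:3,3]; P[depth.ravel()==0]=np.nan; return P.reshape(384,512,3)
def proj(name,P,st=None):
    T,K,d=cam(name,st); Q=(np.atleast_2d(P)-T[:3,3])@T[:3,:3]
    return cv2.projectPoints(Q,np.zeros(3),np.zeros(3),K,d)[0].reshape(-1,2)
E
python3 - <<'E'
from h import *
for c in ("top","scene"):
    p,d=read_camera(c); np.savez(f"{c}.npz",p=p,d=d); cv2.imwrite(f"pics/{c}0.png",p); P=cloud(c,d)
    print(c,camera_info(c))
    for l in ["housing","cover","lamp","tray","dish"]:
        for r in recognise(c,l)[:4]:
            u,v=map(int,np.round(r["point"])); print(l,r["confidence"],(u,v),P[v,u].round(3))
print(get_state())
E
```

```text
pics
top {'fovy': 49.42889009561363, 'cx': 261.96455976196995, 'cy': 191.05034756121103, 'k1': -0.14010549006431294, 'eye': array([0.41790563, 0.01243081, 1.35232416]), 'orientation': array([ 0.03568555, -0.70224878,  0.7093574 , -0.04883935])}
housing 0.85 (261, 191) [ 0.578 -0.01   0.018]
cover 0.81 (296, 197) [ 0.551 -0.116  0.087]
lamp 0.64 (245, 196) [0.553 0.04  0.105]
lamp 0.57 (212, 187) [0.59  0.145 0.04 ]
lamp 0.46 (213, 221) [0.48  0.137 0.092]
lamp 0.4 (193, 200) [0.546 0.202 0.066]
tray 0.56 (372, 235) [ 0.432 -0.373  0.001]
dish 0.64 (149, 241) [0.42  0.353 0.006]
scene {'fovy': 45.71418884447863, 'cx': 257.50185252537517, 'cy': 188.56205900947776, 'k1': 0.041445214643496014, 'eye': array([1.07148141, 0.34968919, 1.10368171]), 'orientation': array([-0.12204272,  0.46749868,  0.84339036, -0.23503884])}
housing 0.78 (245, 192) [ 0.574 -0.021  0.044]
housing 0.56 (263, 199) [0.584 0.042 0.081]
housing 0.46 (177, 112) [ 0.422 -0.375  0.001]
cover 0.55 (216, 162) [ 0.558 -0.122  0.09 ]
lamp 0.68 (317, 198) [0.501 0.157 0.068]
lamp 0.65 (263, 197) [nan nan nan]
lamp 0.47 (324
[... 193 characters left out ...]
6]
{'clock': 0.6, 'joint_pos': array([-1.35058911e+00,  3.13164441e-01,  4.60937939e-02,  1.30358787e+00,
        2.30672373e-05,  1.43119301e+00]), 'qvel': array([-0.0005097 , -0.0020407 , -0.00171737,  0.00021354,  0.00190426,
       -0.00027851]), 'tau': array([ 3.87173504e-04, -4.80151892e+01,  2.98663080e+01,  2.95653954e-04,
       -5.58176839e-05, -9.46276572e-06]), 'tcp_pos': array([ 0.20246118, -0.53822402,  0.23134089]), 'orientation': array([6.83853289e-05, 9.83860646e-01, 1.78936371e-01, 1.43005470e-05]), 'wrist_force': array([ 0.21606543, -0.41841588,  0.03929488]), 'ft_torque': array([ 0.01889442, -0.02477584, -0.02240923]), 'grip_force': 0.0, 'finger_gap': 0.08537540040713464}
```

Run:
```python
import cv2
p=cv2.imread("pics/top0.png"); cv2.imwrite("pics/top_crop.png",cv2.resize(p[90:300,120:400],None,fx=2.8,fy=2.8,interpolation=cv2.INTER_CUBIC))
p=cv2.imread("pics/scene0.png"); cv2.imwrite("pics/scene_b.png",cv2.resize(p[60:330,120:440],None,fx=2.2,fy=2.2,interpolation=cv2.INTER_CUBIC))
```

```text
(no output)
```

View pics/top_crop.png

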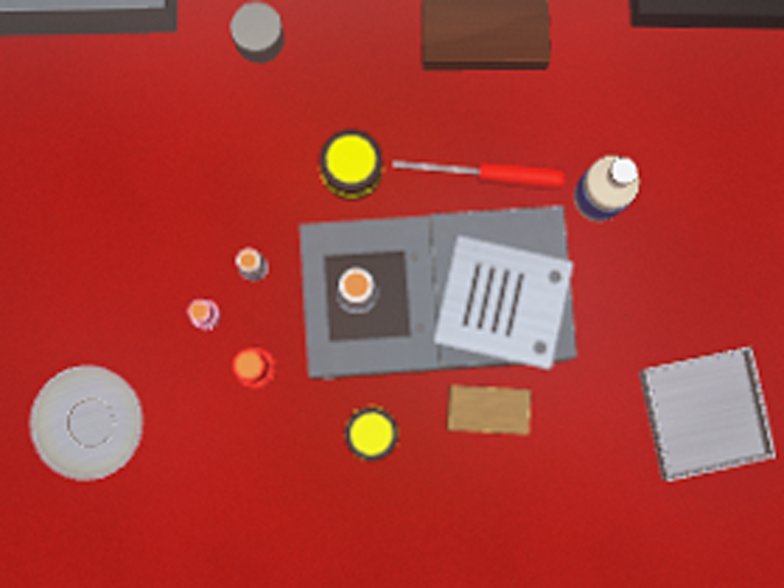

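View pics/scene_b.png

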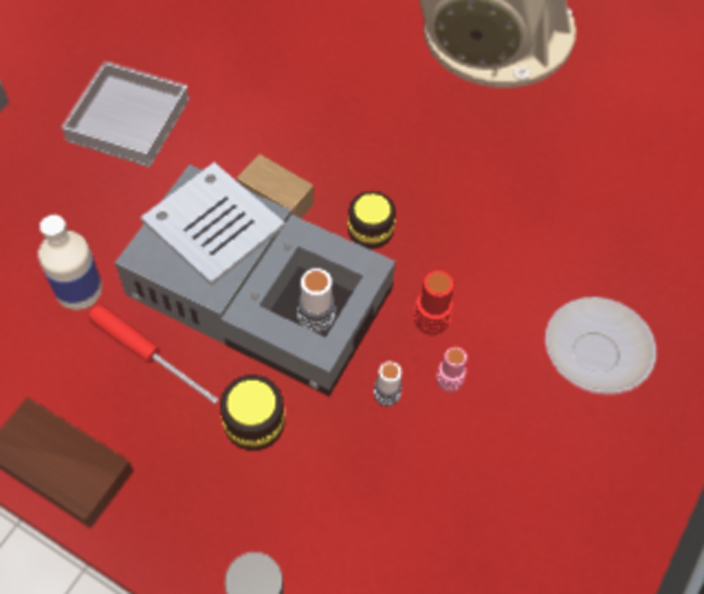

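Top view: candidates for the lamp are the white one in the bay (245,193), the small white one (209,184), the pink one (192,202) and the red one (211,221). The larger white one is in the bay, so I choose that. The tray is at about (373,238) and the dish at (150,241). The cover lies on the deck at about (300,198). Next I measure.

Run:
```python
from h import *
a=np.load("top.npz"); p,d=a["p"],a["d"]; P=cloud("top",d); hsv=cv2.cvtColor(p,cv2.COLOR_BGR2HSV)
c=lambda L:np.array(L)/2.8+[120,90]
def rect(pts):
    (x,y),s,ang=cv2.minAreaRect((pts*1000).astype(np.float32)); return np.round([x,y,*s,ang],1)
for n,L,z in [("cover",[(458,236),(573,262),(551,369),(434,341)],.09),("deckR",[(565,207),(577,357)],.08),("bayL",[(300,225),(309,378)],.068),("bay",[(324,256),(405,251),(410,335),(330,341)],.068),("tray",[(641,371),(750,348),(775,458),(667,481)],.03),("holes",[(554,276),(540,347)],.09),("pins",[(416,257),(419,328)],.079),("lamp",[(356,286)],.11)]:
    print(n,at_z("top",c(L),z)[:,:2].round(4).tolist())
# cover mask: grey bright, low sat
m=(hsv[...,1]<70)&(hsv[...,2]>150)
for n,(x0,x1,y0,y1),z in [("cover",(270,335,165,230),.09),("tray",(340,405,205,270),.03)]:
    mm=np.zeros_like(m); mm[y0:y1,x0:x1]=m[y0:y1,x0:x1] if n=="cover" else (hsv[y0:y1,x0:x1,1]<120)
    k,l,s,_=cv2.connectedComponentsWithStats(mm.astype(np.uint8)); i=1+np.argmax(s[1:,4]); v,u=np.nonzero(l==i)
    print(n,s[i],rect(at_z("top",np.c_[u,v],z)[:,:2]), np.nanmedian(P[l==i][:,2]))
hm=(hsv[...,1]<130); mm=np.zeros_like(m); mm[160:232,222:332]=hm[160:232,222:332]
k,l,s,_=cv2.connectedComponentsWithStats(mm.astype(np.uint8)); i=1+np.argmax(s[1:,4]); v,u=np.nonzero(l==i)
print("housing",s[i],rect(at_z("top",np.c_[u,v],.074)[:,:2]))
# lamp top
sel=(P[...,2]>.1)&(P[...,2]<.13); sel[:,:225]=0; sel[:,265:]=0; sel[:170]=0;sel[220:]=0
Q=P[sel]; print("lamp",len(Q),np.nanmean(Q,0),np.nanmin(Q,0),np.nanmax(Q,0))
```

```text
cover [[0.6207, -0.0788], [0.5909, -0.2048], [0.474, -0.1775], [0.5058, -0.0508]]
deckR [[0.6541, -0.1995], [0.4872, -0.208]]
bayL [[0.6381, 0.0955], [0.468, 0.0859]]
bay [[0.603, 0.0689], [0.6078, -0.0211], [0.5142, -0.0255], [0.5085, 0.0627]]
tray [[0.4729, -0.2902], [0.4974, -0.4193], [0.3705, -0.4441], [0.3475, -0.3166]]
holes [[0.5756, -0.1834], [0.498, -0.166]]
pins [[0.5994, -0.0329], [0.521, -0.0351]]
lamp [[0.5642, 0.0329]]
cover [ 275  174   49   48 1590] [ 548.8 -127.9  135.9  123.5   76.6] 0.08914236170503864
tray [ 348  214   49   48 1703] [ 424.1 -365.3  131.2  136.8   10.7] 0.004173266636979145
housing [ 227  163   99   63 5308] [561.  -57.  180.5 300.5   3.1]
lamp 111 [0.56519008 0.03547631 0.10953868] [0.54943388 0.01834052 0.1009169 ] [0.58350378 0.05149894 0.11589349]
```

```bash
cat > plan.py <<'E'
import sys
from h import *
def plan(target,yaw,n,rnd=1):
    """rows (mm, rad) from the present pose to target with tool x at yaw (tool straight down)"""
    s=get_state(); q=s["orientation"]; M=R.from_quat([q[1],q[2],q[3],q[0]]).as_matrix(); p=np.array(s["tcp_pos"])
    y0=np.arctan2(M[1,0],M[0,0]); tilt=np.degrees(np.arccos(-M[2,2]))
    dy=np.round(-(yaw-y0)/n,3); c=y0
    for k in range(n):
        D=lambda a:np.array([[np.cos(a),np.sin(a),0],[np.sin(a),-np.cos(a),0],[0,0,-1]])
        st=(np.array(target)-p)/(n-k); r=np.round(D(c).T@st*1000,rnd); p=p+D(c)@r/1000; c-=dy
        print(r.tolist(),dy)
    print("start yaw",y0.round(3),"tilt",tilt.round(2),"end",p.round(4),c.round(3))
if __name__=="__main__":
    a=list(map(float,sys.argv[1:])); plan(a[:3],a[3],int(a[4]))
E
python3 plan.py .564 .025 .23 1.62 16
```

```text
[33.5, -25.0, 0.1] -0.079
[35.4, -22.3, 0.1] -0.079
[37.1, -19.4, 0.1] -0.079
[38.5, -16.4, 0.1] -0.079
[39.6, -13.3, 0.1] -0.079
[40.6, -10.2, 0.1] -0.079
[41.3, -6.9, 0.1] -0.079
[41.7, -3.6, 0.1] -0.079
[41.8, -0.4, 0.1] -0.079
[41.7, 3.0, 0.1] -0.079
[41.4, 6.2, 0.1] -0.079
[40.7, 9.5, 0.0] -0.079
[39.9, 12.7, 0.1] -0.079
[38.7, 15.8, 0.0] -0.079
[37.4, 18.7, 0.1] -0.079
[35.8, 21.7, 0.0] -0.079
start yaw 0.36 tilt 0.01 end [0.564 0.025 0.23 ] 1.624
```

{"fn": "arm_command", "kwargs": {"moves": [1,33,-25,0,0,0,-0.08,1,35,-22,0,0,0,-0.08,1,37,-19,0,0,0,-0.08,1,38,-16,0,0,0,-0.08,1,40,-13,0,0,0,-0.08,1,41,-10,0,0,0,-0.08,1,41,-7,0,0,0,-0.08,1,42,-4,0,0,0,-0.08], "newtons": 40}}

```text
clock: 1.6
tcp_pos: [0.3827, -0.256, 0.2315]
orientation: [0.0, 0.877, 0.48, 0.0]
wrist_force: [0.6, -0.4, 0.5]
finger_gap: 0.0854
grip_force: 0.0
```

{"fn": "arm_command", "kwargs": {"moves": [1,42,0,0,0,0,-0.08,1,42,3,0,0,0,-0.08,1,41,6,0,0,0,-0.08,1,41,9,0,0,0,-0.08,1,40,13,0,0,0,-0.08,1,39,16,0,0,0,-0.08,1,37,19,0,0,0,-0.07,1,36,22,0,0,0,-0.07]}}

```text
clock: 2.6
tcp_pos: [0.5616, 0.028, 0.2314]
orientation: [0.0, 0.689, 0.725, 0.0]
wrist_force: [0.9, -0.5, -0.5]
finger_gap: 0.0855
grip_force: 0.0
```

Run:
```python
from h import *
st=get_state(); p,d=read_camera("wrist"); cv2.imwrite("pics/w1.png",p); np.savez("w1.npz",p=p,d=d)
print(camera_info("wrist"),st["tcp_pos"],st["joint_pos"],st["clock"])
P=cloud("wrist",d,st)
for l in ["lamp","pin_l","housing","cover"]:
    for r in recognise("wrist",l)[:3]:
        u,v=map(int,np.round(r["point"])); print(l,r["confidence"],(u,v),P[v,u].round(4))
for z0,z1,n in((.1,.125,"lamp"),(.075,.084,"deck"),(.062,.073,"rim")):
    s=(P[...,2]>z0)&(P[...,2]<z1); s=cv2.morphologyEx(s.astype(np.uint8),cv2.MORPH_OPEN,np.ones((3,3)))>0
    v,u=np.nonzero(s)
    if len(u):print(n,len(u),(u.min(),u.max(),v.min(),v.max()),np.median(P[s],0).round(4),np.percentile(P[s],[1,99],axis=0).round(4).tolist())
```

```text
{'fovy': 58.9132024025715, 'cx': 257.37995459877874, 'cy': 187.78367237701352, 'k1': -0.07318525721764493, 'tool_from_camera': array([[ 9.01919342e-04, -9.53551572e-01, -3.01228463e-01,
         7.68842684e-02],
       [ 9.99999574e-01,  9.19873226e-04,  8.22379031e-05,
         4.38101916e-04],
       [ 1.98673916e-04, -3.01228409e-01,  9.53551995e-01,
        -1.43010498e-01],
       [ 0.00000000e+00,  0.00000000e+00,  0.00000000e+00,
         1.00000000e+00]])} [0.56158259 0.02799473 0.23142727] [-9.28220113e-02  2.87859664e-01  1.15134873e-02  1.29391749e+00
 -2.44427445e-04  1.42665214e+00] 2.6
lamp 0.94 (177, 24) [0.4937 0.1448 0.0909]
lamp 0.9 (311, 32) [0.6012 0.1475 0.0661]
pin_l 0.56 (268, 192) [0.5713 0.0184 0.1108]
housing 0.7 (269, 197) [ 0.5772 -0.0164  0.022 ]
cover 0.62 (241, 309) [ 0.5531 -0.1127  0.0901]
cover 0.42 (409, 154) [0.7046 0.0475 0.0633]
lamp 1528 (np.int64(245), np.int64(288), np.int64(150), np.int64(193)) [0.569  0.0355 0.1109] [[0.5527, 0.0179, 0.1018], [0.5857, 0.0512, 0.1128]]
deck 6278 (np.int64(172), np.int64(343), np.int64(32), np.int64(364)) [ 0.6239 -0.0828  0.0806] [[0.4851, -0.1847, 0.076], [0.6556, -0.0336, 0.0827]]
rim 18928 (np.int64(160), np.int64(352), np.int64(10), np.int64(248)) [0.5667 0.031  0.0684] [[0.4772, -0.0545, 0.0633], [0.6461, 0.1586, 0.0707]]
```

View pics/w1.png

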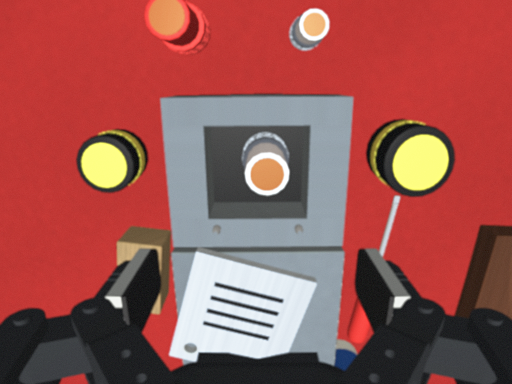

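The wrist view shows the chosen lamp in the bay at (266,172), with the small white one at (310,30), the red one at (175,20) and the pins at (217,229) and (299,229). The lamp stands at about (0.568, 0.0345), top at 0.110 as expected, so I go down and grip.

{"fn": "arm_command", "kwargs": {"moves": [1,3,3,10,0,0,0,1,3,4,20,0,0,0,1,0,0,30,0,0,0,1,0,0,40,0,0,0,1,0,0,33,0,0,0,1,0,0,19,0,0,0,1,0,0,6,0,0,0,1,0,0,0,0,0,0]}}

```text
clock: 3.85
tcp_pos: [0.5674, 0.0326, 0.0732]
orientation: [-0.0, 0.69, 0.724, -0.0]
wrist_force: [-0.1, -0.1, 0.0]
finger_gap: 0.0852
grip_force: 0.0
```

{"fn": "arm_command", "kwargs": {"moves": [-1,0,0,0,0,0,0,-1,0,0,0,0,0,0,-1,0,0,0,0,0,0,-1,0,0,0,0,0,0,-1,0,0,0,0,0,0,-1,0,0,0,0,0,0], "newtons": 40}}

```text
clock: 4.6
tcp_pos: [0.5681, 0.0331, 0.0741]
orientation: [0.001, 0.69, 0.724, 0.0]
wrist_force: [-0.1, -0.1, 5.9]
finger_gap: 0.0352
grip_force: 39.5
```

{"fn": "arm_command", "kwargs": {"moves": [-1,0,0,-10,0,0,0,-1,0,0,-25,0,0,0,-1,0,0,-35,0,0,0,-1,0,0,-30,0,0,0,-1,0,0,-10,0,0,0,-1,0,0,0,0,0,0]}}

```text
clock: 5.35
tcp_pos: [0.5677, 0.0331, 0.1833]
orientation: [0.0, 0.69, 0.724, 0.0]
wrist_force: [-0.1, -0.7, -2.0]
finger_gap: 0.0352
grip_force: 40.2
```

```bash
python3 plan.py .423 -.3665 .184 1.62 12
python3 - <<'E'
from h import *
st=dict(tcp_pos=np.array([.56158,.02799,.23143]),orientation=[0,.689,.725,0])
print("pins",at_z("wrist",[(217,229),(299,229)],.078,st).round(4).tolist())
print("deckline",at_z("wrist",[(173,247),(344,247)],.08,st).round(4).tolist())
print("cover front corners",at_z("wrist",[(200,250),(316,283)],.09,st).round(4).tolist(), "hole l",at_z("wrist",[(191,348)],.09,st).round(4).tolist())
print("bay far corners",at_z("wrist",[(161,97),(353,97)],.068,st).round(4).tolist())
E
```

```text
[-32.7, -13.7, -0.1] -0.0
[-32.7, -13.7, -0.1] -0.0
[-32.7, -13.7, -0.1] -0.0
[-32.7, -13.7, -0.0] -0.0
[-32.7, -13.7, -0.1] -0.0
[-32.6, -13.7, -0.0] -0.0
[-32.7, -13.6, -0.1] -0.0
[-32.6, -13.7, -0.0] -0.0
[-32.7, -13.6, -0.1] -0.0
[-32.6, -13.7, -0.0] -0.0
[-32.7, -13.6, -0.1] -0.0
[-32.6, -13.7, -0.0] -0.0
start yaw 1.62 tilt 0.03 end [ 0.423  -0.3665  0.184 ] 1.62
pins [[0.5266, -0.0319, 0.078], [0.6046, -0.0278, 0.078]]
deckline [[0.4844, -0.0524, 0.08], [0.6497, -0.0438, 0.08]]
cover front corners [[0.5122, -0.0487, 0.09], [0.6246, -0.0788, 0.09]] hole l [[0.5019, -0.1657, 0.09]]
bay far corners [[0.4739, 0.0875, 0.068], [0.6428, 0.0962, 0.068]]
```

{"fn": "arm_command", "kwargs": {"moves": [-1,-20,-8,0,0,0,0,-1,-35,-15,0,0,0,0,-1,-42,-18,0,0,0,0,-1,-45,-19,0,0,0,0,-1,-45,-19,0,0,0,0,-1,-45,-19,0,0,0,0,-1,-45,-19,0,0,0,0,-1,-45,-19,0,0,0,0]}}

```text
clock: 6.35
tcp_pos: [0.446, -0.2958, 0.1814]
orientation: [-0.001, 0.69, 0.724, -0.0]
wrist_force: [0.6, -0.4, -1.1]
finger_gap: 0.0349
grip_force: 40.2
```

{"fn": "arm_command", "kwargs": {"moves": [-1,-35,-15,0,0,0,0,-1,-25,-10,0,0,0,0,-1,-10,-3,0,0,0,0,-1,0,0,0,0,0,0,-1,0,0,0,0,0,0]}}

```text
clock: 6.98
tcp_pos: [0.4231, -0.3652, 0.1828]
orientation: [-0.001, 0.689, 0.725, 0.0]
wrist_force: [0.7, 1.0, -0.6]
finger_gap: 0.0352
grip_force: 40.2
```

View pics/w2.png

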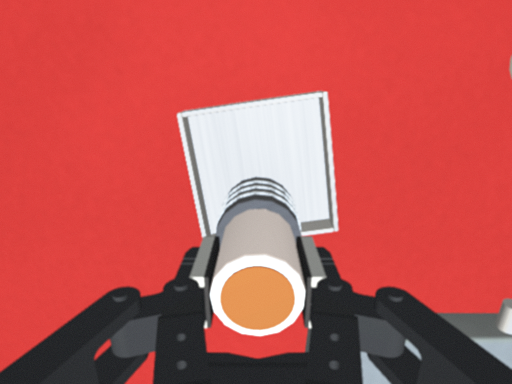

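The tray's rim corners show at (180,113), (326,93), (337,231) and about (204,240). The lamp hangs straight in the grip at (257,297).

```bash
python3 - <<'E'
from h import *
st=get_state(); C=at_z("wrist",[(180,113),(326,93),(337,231),(204,238)],.03,st); print(C.round(4).tolist(), ((C[0]+C[2])/2).round(4))
E
python3 plan.py .425 -.3665 .062 1.62 5
```

```text
[[0.3546, -0.3177, 0.03], [0.4782, -0.2947, 0.03], [0.5028, -0.421, 0.03], [0.3759, -0.4349, 0.03]] [ 0.4287 -0.3694  0.03  ]
[-0.3, 0.3, 24.2] 0.0
[-0.3, 0.3, 24.2] 0.0
[-0.3, 0.4, 24.2] 0.0
[-0.2, 0.3, 24.2] 0.0
[-0.3, 0.4, 24.3] 0.0
start yaw 1.621 tilt 0.05 end [ 0.425  -0.3665  0.062 ] 1.621
```

{"fn": "arm_command", "kwargs": {"moves": [-1,-2,2,15,0,0,0,-1,-1,1,30,0,0,0,-1,0,0,35,0,0,0,-1,0,0,25,0,0,0,-1,0,0,12,0,0,0,-1,0,0,5,0,0,0,-1,0,0,0,0,0,0,-1,0,0,0,0,0,0]}}

```text
clock: 8.02
tcp_pos: [0.4267, -0.3699, 0.0623]
orientation: [0.001, 0.69, 0.724, -0.0]
wrist_force: [0.6, -0.6, -0.9]
finger_gap: 0.0349
grip_force: 40.2
```

{"fn": "arm_command", "kwargs": {"moves": [-1,0,0,2,0,0,0,-1,0,0,1,0,0,0,-1,0,0,0,0,0,0]}}

```text
clock: 8.4
tcp_pos: [0.4261, -0.3693, 0.0583]
orientation: [0.0, 0.69, 0.724, -0.0]
wrist_force: [-0.7, 0.4, -1.8]
finger_gap: 0.0348
grip_force: 40.2
```

{"fn": "arm_command", "kwargs": {"moves": [-1,0,0,1,0,0,0,-1,0,0,0,0,0,0]}}

```text
clock: 8.65
tcp_pos: [0.4262, -0.3695, 0.058]
orientation: [0.0, 0.69, 0.724, -0.0]
wrist_force: [-1.3, 1.2, 5.0]
finger_gap: 0.0349
grip_force: 40.8
```

Contact with the tray floor (the vertical force has changed from −1.8 to +5.0 N). Release slowly, then rise.

{"fn": "arm_command", "kwargs": {"moves": [-0.1,0,0,0,0,0,0,0.1,0,0,0,0,0,0,0.4,0,0,0,0,0,0,1,0,0,0,0,0,0,1,0,0,0,0,0,0,1,0,0,0,0,0,0]}}

```text
clock: 9.4
tcp_pos: [0.4261, -0.3693, 0.0573]
orientation: [0.0, 0.69, 0.724, -0.0]
wrist_force: [0.1, -0.4, -0.2]
finger_gap: 0.0854
grip_force: 0.0
```

{"fn": "arm_command", "kwargs": {"moves": [1,0,0,-10,0,0,0,1,0,0,-25,0,0,0,1,0,0,-40,0,0,0,1,0,0,-45,0,0,0,1,0,0,-40,0,0,0,1,0,0,-15,0,0,0]}}

```text
clock: 10.15
tcp_pos: [0.427, -0.3702, 0.2358]
orientation: [0.003, 0.69, 0.724, -0.0]
wrist_force: [-0.1, 0.0, 0.3]
finger_gap: 0.0851
grip_force: 0.0
```

```bash
python3 - <<'E'
from h import *
p,d=read_camera("scene"); P=cloud("scene",d); s=(P[...,2]>.08)&(np.hypot(P[...,0]-.426,P[...,1]+.37)<.05)
print("lamp top",s.sum(),np.nanmax(P[s][:,2]),np.median(P[s],0)); print(get_state()["finger_gap"],get_state()["tcp_pos"])
E
python3 plan.py .525 -.225 .2 1.337 8
```

```text
lamp top 1402 0.435878615413717 [ 0.44783997 -0.35608726  0.37142248]
0.08573900561893386 [ 0.42711837 -0.37040315  0.23633306]
[17.6, 13.1, 4.5] 0.035
[18.0, 12.5, 4.5] 0.035
[18.4, 11.9, 4.6] 0.035
[18.8, 11.2, 4.5] 0.035
[19.2, 10.5, 4.6] 0.035
[19.6, 9.9, 4.5] 0.035
[19.9, 9.1, 4.6] 0.035
[20.2, 8.5, 4.5] 0.035
start yaw 1.62 tilt 0.34 end [ 0.525 -0.225  0.2  ] 1.34
```

```bash
python3 plan.py .531 -.216 .2 1.32 7
```

```text
[21.3, 15.9, 5.2] 0.043
[22.0, 15.0, 5.2] 0.043
[22.6, 14.0, 5.2] 0.043
[23.2, 13.0, 5.2] 0.043
[23.7, 12.0, 5.2] 0.043
[24.2, 11.0, 5.2] 0.043
[24.6, 10.0, 5.1] 0.043
start yaw 1.62 tilt 0.34 end [ 0.531 -0.216  0.2  ] 1.319
```

{"fn": "arm_command", "kwargs": {"moves": [1,21,16,5,0,0,0.04,1,22,15,5,0,0,0.04,1,23,14,5,0,0,0.04,1,23,13,5,0,0,0.04,1,24,12,5,0,0,0.05,1,24,11,5,0,0,0.05,1,24,10,6,0,0,0.04,1,0,0,0,0,0,0]}}

```text
clock: 11.2
tcp_pos: [0.5289, -0.2131, 0.1943]
orientation: [-0.002, 0.789, 0.614, -0.001]
wrist_force: [0.1, 0.9, -0.2]
finger_gap: 0.0854
grip_force: 0.0
```

Run:
```python
from h import *
st=get_state(); p,d=read_camera("wrist"); cv2.imwrite("pics/w3.png",p); np.savez("w3.npz",p=p,d=d)
q=st["orientation"]; print(st["tcp_pos"],q,2*np.arctan2(q[2],q[1]),st["clock"])
P=cloud("wrist",d,st); hsv=cv2.cvtColor(p,cv2.COLOR_BGR2HSV)
m=((hsv[...,1]<60)&(hsv[...,2]>165)&(P[...,2]>.083)&(P[...,2]<.097)).astype(np.uint8)
k,l,s,_=cv2.connectedComponentsWithStats(m); i=1+np.argmax(s[1:,4]); v,u=np.nonzero(l==i)
W=at_z("wrist",np.c_[u,v],.09,st)[:,:2]; print(s[i],cv2.minAreaRect((W*1000).astype(np.float32)))
p,d=read_camera("scene"); cv2.imwrite("pics/s1.png",p); P=cloud("scene",d); S=(P[...,2]>.085)&(P[...,2]<.11)&(np.hypot(P[...,0]-.426,P[...,1]+.37)<.05)
print("lamp top",S.sum(),np.nanmax(P[S],0),np.median(P[S],0))
```

```text
[ 0.52893577 -0.21314694  0.194259  ] [-1.59897766e-03  7.89208197e-01  6.14123336e-01 -6.27231343e-04] 1.3225516432208615 11.2
[  168     0   180   157 23335] ((548.4015502929688, -138.5893096923828), (106.55101013183594, 120.87942504882812), 75.94926452636719)
lamp top 2 [ 0.44047894 -0.35186101  0.08628595] [ 0.43991895 -0.35334815  0.08594283]
```

View pics/w3.png

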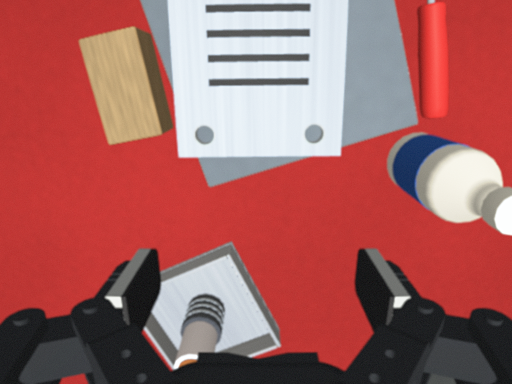

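The wrist view shows the lamp standing in the tray at (200,330). The cover's rear corners are at (179,157) and (341,155), its holes at (204,134) and (314,133), and the deck's rear corners at (209,186) and (417,124). The bottle is clear of the fingers.

Run:
```python
from h import *
st=get_state()
c=at_z("wrist",[(179,157.5),(341,155.5),(204,134),(314,133.5)],.09,st)[:,:2]; k=at_z("wrist",[(209,186),(417,124)],.08,st)[:,:2]
for a,b in((c[0],c[1]),(c[2],c[3]),(k[0],k[1])): print(a.round(4),b.round(4),((a+b)/2).round(4),np.linalg.norm(b-a).round(4),"yaw",np.arctan2(*(b-a)[::-1]).round(4))
kx=(k[1]-k[0])/np.linalg.norm(k[1]-k[0]); ky=np.array([-kx[1],kx[0]]); o=k.mean(0)+.15*ky; print("origin",o.round(4))
y=np.arctan2(*(c[3]-c[2])[::-1]); cen=c[2:].mean(0)+.049*np.array([-np.sin(y),np.cos(y)]); print("cover in housing",[(cen-o)@kx,(cen-o)@ky],"centre",cen.round(4))
```

```text
[ 0.4776 -0.1788] [ 0.5953 -0.2071] [ 0.5365 -0.1929] 0.1211 yaw -0.236
[ 0.5009 -0.1666] [ 0.579 -0.186] [ 0.5399 -0.1763] 0.0805 yaw -0.2441
[ 0.4908 -0.2084] [ 0.6588 -0.1997] [ 0.5748 -0.204 ] 0.1683 yaw 0.0514
origin [ 0.5671 -0.0542]
cover in housing [np.float64(-0.019142973967317102), np.float64(-0.07365608279340981)] centre [ 0.5518 -0.1288]
```

{"fn": "arm_command", "kwargs": {"moves": [1,-3,2.5,10,0,0,-0.01,1,0,0,25,0,0,0,1,0,0,30,0,0,0,1,0,0,27,0,0,0,1,0,0,18,0,0,0,1,0,0,8,0,0,0,1,0,0,3,0,0,0,1,0,0,0,0,0,0]}}

```text
clock: 12.3
tcp_pos: [0.5312, -0.219, 0.0757]
orientation: [0.0, 0.787, 0.617, 0.0]
wrist_force: [0.2, -0.8, -0.6]
finger_gap: 0.085
grip_force: 0.0
```

{"fn": "arm_command", "kwargs": {"moves": [1,2,0,1,0,0,0,1,0,0,1,0,0,0,1,0,0,0,0,0,0]}}

```text
clock: 12.68
tcp_pos: [0.5316, -0.2165, 0.0735]
orientation: [0.0, 0.787, 0.617, 0.0]
wrist_force: [0.1, -0.5, 0.2]
finger_gap: 0.0854
grip_force: 0.0
```

{"fn": "arm_command", "kwargs": {"moves": [1,0,0,2,0,0,0,1,4,0,1,0,0,0,1,5,0,0,0,0,0,1,5,0,0,0,0,0,1,0,0,0,0,0,0]}}

```text
clock: 13.3
tcp_pos: [0.5349, -0.2025, 0.0703]
orientation: [0.0, 0.787, 0.617, -0.0]
wrist_force: [0.7, -0.3, -0.8]
finger_gap: 0.0852
grip_force: 0.0
```

```bash
cat > look.py <<'E'
import sys
from h import *
st=get_state(); p,d=read_camera("wrist"); n=sys.argv[1]; cv2.imwrite(f"pics/{n}.png",p); np.savez(f"{n}.npz",p=p,d=d)
q=st["orientation"]; print(st["tcp_pos"].round(4),(2*np.arctan2(q[2],q[1])).round(4),st["clock"],st["wrist_force"].round(1))
for l in ("cover","pin_l","pin_r"):
    print(l,[(r["confidence"],np.round(r["point"]).tolist()) for r in recognise("wrist",l)[:3]])
E
python3 look.py w4
```

```text
[ 0.5349 -0.2025  0.0703] 1.3306 13.3 [ 0.7 -0.3 -0.8]
cover [(0.7, [251.0, 117.0])]
pin_l [(0.67, [448.0, 127.0]), (0.49, [37.0, 117.0])]
pin_r [(0.67, [448.0, 127.0]), (0.49, [37.0, 117.0])]
```

View pics/w4.png

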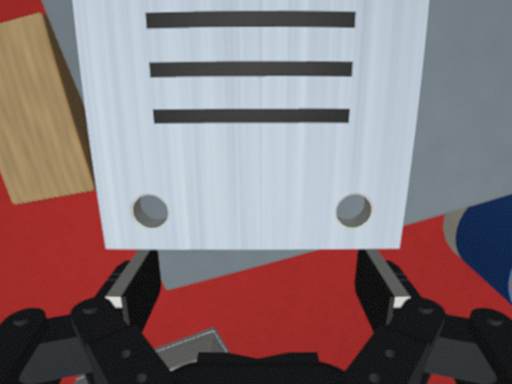

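The cover is square to the tool: rear edge at row 248, holes at (150,211) and (354,210), fingertips just behind it. I start the curved push.

{"fn": "arm_command", "kwargs": {"moves": [1,4,0,0,0,0,0,1,8,1.5,0,0,0,-0.019,1,8,1.5,0,0,0,-0.019,1,8,1.5,0,0,0,-0.019,1,8,1.5,0,0,0,-0.019,1,8,1.5,0,0,0,-0.019,1,8,1.5,0,0,0,-0.019,1,0,0,0,0,0,0]}}

```text
clock: 14.5
tcp_pos: [0.5539, -0.1527, 0.0702]
orientation: [-0.0, 0.75, 0.661, 0.0]
wrist_force: [0.5, 0.8, 0.5]
finger_gap: 0.0856
grip_force: 0.0
```

```bash
cat > fit.py <<'E'
# holes of the cover in the wrist picture: darker round blobs near the rear edge of the bright plate
import sys
from h import *
def holes(p):
    g=cv2.GaussianBlur(cv2.cvtColor(p,cv2.COLOR_BGR2GRAY),(5,5),0)
    C=cv2.HoughCircles(g,cv2.HOUGH_GRADIENT,1,60,param1=80,param2=16,minRadius=11,maxRadius=26)
    return [] if C is None else C[0].round(1).tolist()
a=np.load(sys.argv[1]+".npz"); print([c for c in holes(a["p"]) if 100<c[0]<410 and 130<c[1]<260])
E
python3 fit.py w4; python3 look.py w5; python3 fit.py w5
```

```text
[[351.5, 211.5, 15.600000381469727], [151.5, 209.5, 17.399999618530273]]
[ 0.5539 -0.1527  0.0702] 1.4453 14.5 [0.5 0.8 0.5]
cover [(0.63, [252.0, 119.0]), (0.58, [489.0, 304.0]), (0.25, [330.0, 253.0])]
pin_l [(0.7, [331.0, 250.0])]
pin_r [(0.7, [331.0, 250.0])]
[[151.5, 211.5, 17.200000762939453], [352.5, 210.5, 18.299999237060547]]
```

View pics/w5.png

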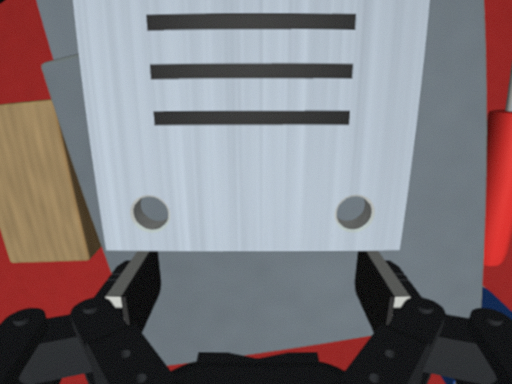

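The cover sticks to both fingers (rear edge row 250, holes (151,212) and (353,211)). Next I work out what remains.

```bash
cat > rem.py <<'E'
import sys
from h import *
st=get_state(); h=np.array(eval(sys.argv[1])); z=float(sys.argv[2]) if len(sys.argv)>2 else .09
o=np.array(eval(sys.argv[3])) if len(sys.argv)>3 else np.array([.567,-.0525]); hy=.0525
W=at_z("wrist",h,z,st)[:,:2]; q=st["orientation"]; yaw=2*np.arctan2(q[2],q[1])
cy=np.arctan2(*(W[1]-W[0])[::-1]); ax=lambda a:np.array([[np.cos(a),np.sin(a)],[-np.sin(a),np.cos(a)]])
cen=W.mean(0)+ax(cy).T@[0,.049]
print("cover in housing",(ax(hy)@(cen-o)*1000).round(1),"yaw rel",(cy-hy).round(4),"cover yaw vs tool",(cy-(yaw-np.pi/2)).round(4))
f=ax(yaw)@(W.mean(0)-st["tcp_pos"][:2])*1000; print("hole mid in tool x,y",f[0].round(1),-f[1].round(1),"tcp in housing",(ax(hy)@(st["tcp_pos"][:2]-o)*1000).round(1))
E
python3 rem.py "[(150.5,212),(353.5,211.5)]"
```

```text
cover in housing [ -6.7 -24. ] yaw rel -0.1757 cover yaw vs tool 0.0038
hole mid in tool x,y 28.2 -1.7 tcp in housing [ -18.6 -100.3]
```

{"fn": "arm_command", "kwargs": {"moves": [1,8,1.5,0,0,0,-0.019,1,8,1.5,0,0,0,-0.019,1,8,1.5,0,0,0,-0.019,1,8,1.5,0,0,0,-0.019,1,8,1.5,0,0,0,-0.019,1,0,0,0,0,0,0]}}

```text
clock: 15.45
tcp_pos: [0.5648, -0.1134, 0.0702]
orientation: [-0.0, 0.718, 0.696, 0.0]
wrist_force: [-0.3, -0.6, 0.3]
finger_gap: 0.0855
grip_force: 0.0
```

```bash
python3 look.py w6; python3 fit.py w6; python3 rem.py "[(150.5,212),(353.5,211.5)]"
```

```text
[ 0.5648 -0.1134  0.0702] 1.5404 15.45 [-0.3 -0.6  0.3]
cover [(0.68, [254.0, 124.0])]
pin_l [(0.58, [271.0, 264.0])]
pin_r [(0.58, [271.0, 264.0])]
[[144.5, 215.5, 18.0], [360.5, 216.5, 18.299999237060547]]
cover in housing [-1.  15.4] yaw rel -0.0806 cover yaw vs tool 0.0039
hole mid in tool x,y 28.2 -1.7 tcp in housing [ -5.7 -61.7]
```

View pics/w6.png

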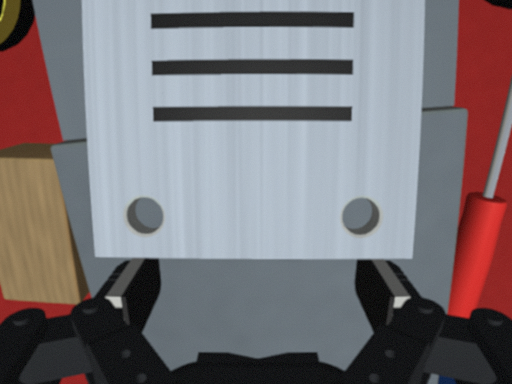

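The plate has begun to tip (holes now (145,215) and (361,216), larger). The deck's front corners show at about (53,146) and (467,108). I use them to recheck the housing.

```bash
python3 - <<'E'
from h import *
st=get_state(); k=at_z("wrist",[(53,146),(467,108)],.08,st)[:,:2]; e=k[1]-k[0]
print(k.round(4),k.mean(0).round(4),np.linalg.norm(e).round(4),np.arctan2(e[1],e[0]).round(4))
E
python3 rem.py "[(144.5,215.5),(360.5,216)]" .096
```

```text
[[ 0.4836 -0.0592]
 [ 0.6499 -0.0491]] [ 0.5667 -0.0541] 0.1666 0.0604
cover in housing [-0.4 16.1] yaw rel -0.0857 cover yaw vs tool -0.0012
hole mid in tool x,y 28.9 -1.4 tcp in housing [ -5.7 -61.7]
```

{"fn": "arm_command", "kwargs": {"moves": [1,8,1.4,0,0,0,-0.02,1,8,1.4,0,0,0,-0.02,1,8,1.4,0,0,0,-0.02,1,8,1.4,0,0,0,-0.02,1,0,0,0,0,0,0]}}

```text
clock: 16.27
tcp_pos: [0.5703, -0.0813, 0.0701]
orientation: [-0.001, 0.689, 0.724, 0.0]
wrist_force: [0.0, 0.7, -0.2]
finger_gap: 0.0858
grip_force: 0.0
```

```bash
python3 look.py w7; python3 fit.py w7; python3 rem.py "[(144.5,215.5),(360.5,216)]" .096 "[.5667,-.0535]"
```

```text
[ 0.5703 -0.0813  0.0701] 1.6204 16.275 [ 0.   0.7 -0.2]
cover [(0.74, [253.0, 120.0])]
pin_l [(0.57, [248.0, 260.0])]
pin_r [(0.57, [248.0, 260.0])]
[[151.5, 213.5, 16.799999237060547], [356.5, 213.5, 17.399999618530273]]
cover in housing [ 1.1 48.8] yaw rel -0.0056 cover yaw vs tool -0.0012
hole mid in tool x,y 28.9 -1.4 tcp in housing [  2.1 -29.1]
```

View pics/w7.png

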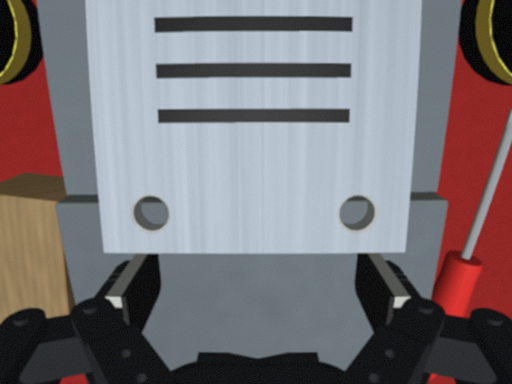

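Nearly there: cover edges at (103,252) and (407,252), holes (151,213) and (357,213), deck front corners about (58,198) and (447,195). I compare the lateral offset numerically.

Run:
```python
from h import *
st=get_state(); p=np.load("w7.npz")["p"]; d=np.load("w7.npz")["d"]; P=cloud("wrist",d,st)
print("plate z rear/front",[np.nanmedian(P[r-3:r+3,230:280,2]).round(4) for r in(5,45,95,150,200,235,247)])
hsv=cv2.cvtColor(p,cv2.COLOR_BGR2HSV)
q=st["orientation"]; yaw=2*np.arctan2(q[2],q[1]); ty=np.array([np.sin(yaw),-np.cos(yaw)]); tx=np.array([np.cos(yaw),np.sin(yaw)])
T=lambda W:((W[:,:2]-st["tcp_pos"][:2])@np.c_[tx,ty]*1000).round(1).tolist()
# side edges of the housing at rim height, plate edges by brightness, per row
for r in (60,100,140,170,230):
    red=(hsv[r,:,1]>140)&(hsv[r,:,2]>90); c=np.nonzero(~red)[0]; g=[x for x in np.split(c,np.nonzero(np.diff(c)>1)[0]+1) if x[0]<256<x[-1]][0]
    b=np.nonzero((hsv[r,:,2]>175)&(hsv[r,:,1]<60))[0]; b=b[(b>75)&(b<435)]
    z=.068 if r<190 else .08; print(r,"housing",g[0],g[-1],T(at_z("wrist",[(g[0],r),(g[-1]+1,r)],z,st)),"plate",b[0],b[-1],T(at_z("wrist",[(b[0],r),(b[-1]+1,r)],np.nanmedian(P[r-3:r+3,230:280,2]),st)))
print("deck corners",T(at_z("wrist",[(58,198),(447,195)],.08,st)),"holes",T(at_z("wrist",[(151,213),(357,213)],.093,st)))
```

```text
plate z rear/front [np.float64(0.0828), np.float64(0.0844), np.float64(0.0865), np.float64(0.089), np.float64(0.0913), np.float64(0.0929), np.float64(0.0936)]
60 housing 44 455 [[86.7, -88.4], [86.6, 82.7]] plate 89 418 [[85.0, -60.7], [85.0, 59.0]]
100 housing 50 450 [[70.3, -88.3], [70.3, 82.9]] plate 91 416 [[70.8, -60.9], [70.9, 59.1]]
140 housing 56 444 [[53.0, -88.4], [53.1, 82.8]] plate 94 413 [[56.2, -60.8], [56.3, 59.1]]
170 housing 62 440 [[39.4, -87.9], [39.5, 83.1]] plate 96 411 [[45.0, -60.9], [45.1, 59.1]]
230 housing 0 443 [[14.8, -115.3], [15.5, 82.3]] plate 102 406 [[21.4, -60.7], [21.5, 59.3]]
deck corners [[30.2, -84.5], [31.7, 80.7]] holes [[28.8, -40.2], [28.9, 38.5]]
```

{"fn": "arm_command", "kwargs": {"moves": [1,5,-0.5,0,0,0,0,1,5,-0.5,0,0,0,0,1,5,-0.4,0,0,0,0,1,2,-0.2,0,0,0,0,1,0,0,0,0,0,0]}}

```text
clock: 17.1
tcp_pos: [0.568, -0.0653, 0.0703]
orientation: [-0.0, 0.69, 0.724, 0.0]
wrist_force: [0.7, 0.3, -0.4]
finger_gap: 0.0853
grip_force: 0.0
```

```bash
cat > m.py <<'E'
import sys
from h import *
st=get_state(); p,d=read_camera("wrist"); cv2.imwrite(f"pics/{sys.argv[1]}.png",p); P=cloud("wrist",d,st); hsv=cv2.cvtColor(p,cv2.COLOR_BGR2HSV)
q=st["orientation"]; yaw=2*np.arctan2(q[2],q[1]); ty=np.array([np.sin(yaw),-np.cos(yaw)]); tx=np.array([np.cos(yaw),np.sin(yaw)])
T=lambda W:((W[:,:2]-st["tcp_pos"][:2])@np.c_[tx,ty]*1000).round(1).tolist()
print(st["tcp_pos"].round(4),yaw.round(4),st["clock"],st["wrist_force"].round(1),"plate z front..rear",[np.nanmedian(P[r-3:r+3,230:280,2]).round(4).item() for r in(5,45,95,150,200,225,235,245)])
for r in (60,120,170):
    red=(hsv[r,:,1]>140)&(hsv[r,:,2]>90); c=np.nonzero(~red)[0]; g=[x for x in np.split(c,np.nonzero(np.diff(c)>1)[0]+1) if x[0]<256<x[-1]][0]
    b=np.nonzero((hsv[r,:,2]>175)&(hsv[r,:,1]<60))[0]; b=b[(b>75)&(b<435)]
    h=np.array(T(at_z("wrist",[(g[0],r),(g[-1]+1,r)],.068,st))); b=np.array(T(at_z("wrist",[(b[0],r),(b[-1]+1,r)],np.nanmedian(P[r-3:r+3,230:280,2]),st)))
    print(r,"housing",h[:,1],"plate",b[:,1],"off",b[:,1].mean()-h[:,1].mean())
col=hsv[:,256,2].astype(int); print("rear edge row",[r for r in range(200,290) if col[r]<170][:1])
g=cv2.GaussianBlur(cv2.cvtColor(p,cv2.COLOR_BGR2GRAY),(5,5),0); C=cv2.HoughCircles(g,cv2.HOUGH_GRADIENT,1,60,param1=80,param2=16,minRadius=11,maxRadius=26)
if C is not None:
    H=[c[:2] for c in C[0] if 100<c[0]<410 and 150<c[1]<270]; print("holes",[np.round(c).tolist() for c in H], T(at_z("wrist",H,.09,st)) if H else "")
E
python3 m.py w8
```

```text
[ 0.568  -0.0653  0.0703] 1.6193 17.1 [ 0.7  0.3 -0.4] plate z front..rear [0.082, 0.0836, 0.0854, 0.0874, 0.0894, 0.0905, 0.0909, 0.0913]
60 housing [-92.1  91.2] plate [-60.1  59.5] off 0.14999999999999503
120 housing [-87.   84.3] plate [-60.   59.4] off 1.0500000000000007
170 housing [-87.   84.7] plate [-60.3  59.7] off 0.8500000000000014
rear edge row [252]
holes [[356.0, 212.0], [152.0, 212.0]] [[28.2, 39.3], [28.1, -40.7]]
```

{"fn": "arm_command", "kwargs": {"moves": [1,2,-0.3,0,0,0,0,1,2,-0.3,0,0,0,0,1,1,-0.1,0,0,0,0,1,0,0,0,0,0,0]}}

```text
clock: 17.65
tcp_pos: [0.5671, -0.0605, 0.0703]
orientation: [-0.0, 0.69, 0.724, 0.0]
wrist_force: [0.2, -0.1, 0.6]
finger_gap: 0.0856
grip_force: 0.0
```

```bash
python3 m.py w9
```

```text
[ 0.5671 -0.0605  0.0703] 1.6191 17.65 [ 0.2 -0.1  0.6] plate z front..rear [0.0783, 0.0784, 0.0784, 0.0784, 0.0784, 0.0786, 0.0785, 0.078]
60 housing [-91.6  91.2] plate [-60.   60.1] off 0.24999999999999645
120 housing [-86.6  84.8] plate [-59.7  59.8] off 0.9499999999999957
170 housing [-86.1  85.1] plate [-59.9  60.5] off 0.8000000000000007
rear edge row [242]
holes [[350.0, 206.0], [162.0, 208.0]] [[30.7, 36.3], [29.4, -36.6]]
```

The plate now lies flat at z ≈ 0.078 everywhere, which is its home height. I rise clear and check the result.

{"fn": "arm_command", "kwargs": {"moves": [1,0,0,-8,0,0,0,1,-5,0,-20,0,0,0,1,-15,0,-40,0,0,0,1,-20,0,-50,0,0,0,1,-20,0,-40,0,0,0,1,-10,0,-20,0,0,0,1,0,0,0,0,0,0,1,0,0,0,0,0,0]}}

```text
clock: 18.7
tcp_pos: [0.57, -0.1302, 0.2474]
orientation: [-0.001, 0.69, 0.724, -0.0]
wrist_force: [-0.6, 0.6, -0.6]
finger_gap: 0.0856
grip_force: 0.0
```

Run:
```python
from h import *
st=get_state(); w,d=read_camera("wrist"); P=cloud("wrist",d,st); hsv=cv2.cvtColor(w,cv2.COLOR_BGR2HSV)
m=((hsv[...,1]<60)&(hsv[...,2]>165)&(abs(P[...,2]-.078)<.012)).astype(np.uint8); k,l,s,_=cv2.connectedComponentsWithStats(m); i=1+np.argmax(s[1:,4])
Q=P[l==i]; A=np.c_[Q[:,:2]-Q[:,:2].mean(0),np.ones(len(Q))]; print("plane",np.linalg.lstsq(A,Q[:,2],rcond=None)[0].round(4),s[i],cv2.minAreaRect((Q[:,:2]*1000).astype(np.float32)))
p,d=read_camera("scene"); P=cloud("scene",d); S=(P[...,2]>.085)&(P[...,2]<.11)&(np.hypot(P[...,0]-.426,P[...,1]+.37)<.05); v,u=np.nonzero(S)
if len(u): print("lamp top",S.sum(),np.median(P[S],0).round(4),u.mean(),v.mean())
a=cv2.resize(p[50:330,110:430],(400,350)); b=cv2.resize(w,(400,300)); cv2.imwrite("pics/fin.png",np.hstack([a,np.vstack([b,np.zeros((50,400,3),np.uint8)])]))
```

```text
plane [-0.0004 -0.0003  0.0804] [  173    82   180   155 19848] ((570.8328247070312, -127.70667266845703), (169.7773895263672, 146.94093322753906), 3.7810537815093994)
lamp top 103 [ 0.4304 -0.3641  0.0932] 173.126213592233 94.66019417475728
```

View pics/fin.png

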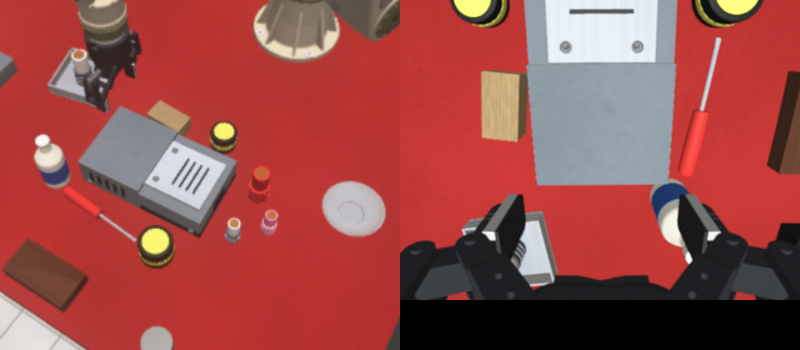

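The cover lies flat with a pin showing in each hole ((165,46) and (237,46) in the right half). The lamp stands upright in the tray with its top at z = 0.093 at about (0.430, −0.364), and the other things are where they were. I hand it in.

```bash
python3 -c "
from workcell import *
print(hand_in())"
```

```text
the job is handed in; nothing more can be done
None
```

The lamp stands upright near the middle of the square tray and the cover lies flat over both pins; I handed the job in at about 19 s of the 72 s allowed.

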